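# Close the paint tin with the press block

## Task

One of the two paint tins still has its lid standing raised and crooked in the mouth. Stand the press block, which lies on its side, upright on its rubber face on the bench and let go of it; then take fresh hold of it and press that lid squarely and steadily with the block until it has bottomed out fully home and level, holding it there a moment, without hammering the lid and without pushing it with the gripper. Then stand the block upright on its rubber face on the bench again, let go, and leave the other things where they are.

Things in the scene. Friction and masses are not known exactly. Their poses are not given: they have to be found in the camera images.
- paint_tin: The tin to close: round 1-litre steel paint tin with a yellow band and a yellow dab on its lid, 108 mm across, full and standing fast (it does not slide). Origin at the centre of its underside, z up. The rolled rim tops out 120 mm above the origin.
- lid_top (a point): Centre of the flat top face of the yellow tin's round steel lid, 92 mm across; z is its upward normal. It starts 129 to 131 mm above the bench, tipped up to 6 degrees any way (edge up to 5 mm higher or lower). Fully home it has bottomed out level, its top 124 mm above the bench, 4 mm above the rim.
- lid: The same lid as a solid; same point and axes as lid_top. It can only sink straight in and rock about its centre. It rocks easily and stays as rocked. The springy rim resists with about 10 N at first and 17 N near the end, and the lid stays where it has been pushed to; when it has bottomed out it is solid and the force rises steeply.
- press_block: Hand press block, about 0.42 kg: square aluminium block 72 x 72 x 28 mm (flat face of black rubber) with a round wooden handle, 30 mm thick, 92 mm long, out of the middle of its back; 120 mm in all. Origin: centre of the rubber face; z runs from the face along the handle to its end. It starts on a 72 x 28 mm side, handle level, axis 36 mm up. Upright on its face its origin is at bench height.
- press_handle (a point): Mid-length of the press block's handle, on its axis, 74 mm from the rubber face and 46 mm from the handle's free end (the handle is bare wood from 34 to 120 mm). Axes as press_block. The block end is the heavy one: held level by the handle, it may sag in the grip.
- closed_tin_mid (a point): Centre of the other paint tin, blue band and blue dab on its lid, same size, lid already home (124 mm high, 108 mm across, 1.5 kg, loose); half-way up. To be left alone.
- spray_can_mid (a point): Centre of a yellow and green aerosol can with a black cap, 65 mm across, 191 mm high, upright, loose; half-way up. To be left alone.
- spray_gun_mid (a point): Middle of a spray gun standing on its aluminium paint cup (cup 88 mm across; gun up to 166 mm high and 150 mm long), on the cup's axis 95 mm above the bench, loose. To be left alone.
Things that resemble listed ones, but are neither listed nor needed, are in the scene too. There is more than one size of the press_block; the job needs the middle-sized.

How it is judged:
On the way, in this order (a step that is already met when the one before it is completed fails the run):
1. the press block stands upright on its rubber face on the bench, let go (angle between press_block's own z axis and vertical below 0.06 rad and height (world z) of press_block below 0.005 m and contact force between the fingers and press_block below 0.1 N), for 0.2 s.
2. the block, pressing on the lid, has it fully home and level (z of lid_top in the frame of paint_tin below 0.1248 m and angle between lid_top's own z axis and vertical below 0.035 rad and contact force between press_block and lid above 2 N), for 0.1 s.
At the end, for the whole second after the job is handed in: The lid is fully home (its top less than 0.8 mm above its home height, 124 mm above the tin's underside) and level within 2 degrees; the press block stands upright (within 3.4 degrees) on its rubber face on the bench, its face within 5 mm of the bench, at rest (z of lid_top in the frame of paint_tin below 0.1248 m and angle between lid_top's own z axis and vertical below 0.035 rad and angle between press_block's own z axis and vertical below 0.06 rad and height (world z) of press_block below 0.005 m and linear speed of press_block below 0.02 m/s); the robot touches nothing.
It fails at once if the lid is hammered or crushed with the block (more than 50 N) (contact force between press_block and lid above 50 N).
It fails at once if the lid is pushed with the gripper itself (contact force between the fingers and lid above 3 N).
It fails at once if the closed tin is moved more than 20 mm (distance of closed_tin_mid from where it was at the start of the episode above 0.02 m).
It fails at once if the spray can is moved more than 20 mm (distance of spray_can_mid from where it was at the start of the episode above 0.02 m).
It fails at once if the spray gun is moved more than 20 mm (distance of spray_gun_mid from where it was at the start of the episode above 0.02 m).
It also fails if it takes over 59 s, if anything falls off the work surface, if the arm or the gripper's body presses on something with over 40 N, if the wrist force passes 120 N, or if a joint passes its speed limit or range.

## Robot

A 7-joint arm with a two-finger parallel gripper is mounted at the origin on the work surface. World frame = base frame: x ahead of the robot, y to its left, z up, the work surface at z = 0. Lengths are in m, angles in rad, forces in N, time in s.
With the tool pointing down it reaches from about 0.425 to 0.925 m from the base axis. Payload 6.8 kg.
Tool frame: the origin (TCP) lies at the very end of the fingers, on their centre line; the grasp point (between the pads) lies r.pinch_z behind it (r.pinch_z is the distance from the TCP to the grasp point, in m); z points along the fingers, y is the line along which they close (so a half turn about z gives the same grasp; the last joint's range is limited). The gripper opens to 85 mm and grips with 20 to 120 N. Pads are 22 mm wide; open, the fingers measure 114 mm over their backs; the gripper's body (76 mm by 85 mm) begins 54 mm behind the grasp point. The pads swing forward as they close: fully open they stand 13 mm farther back than shut.
Start: joints at [-1.283, 0.477, 0.022, 1.555, -0.011, 1.109, -0.083], TCP at [0.26, 0.623, 0.231] pointing down, gripper open.
Joint ranges: [-2.96, 2.96], [-0.34, 2.1], [-1.41, 1.46], [0.24, 2.44], [-1.37, 4.51], [0.17, 1.92], [-2.96, 2.96]. Speed limits (rad/s): [2.39, 2.39, 3.14, 3.14, 3.14, 3.14, 3.14].

## Interface

Orientations are given as a rotation vector (axis times angle).
In Python, from bench import status, grab_frame, camera_model, r gives the robot as it stands. The module is installed in compiled form; this text tells all that it offers.
- The arm moves only by the shell command python3 -m creep 'ROWS' [FORCE]. ROWS is text: rows parted by semicolons, each of 7 numbers parted by spaces: the turn, a rotation vector about the tool's x, y, z in rad, then the shift along the tool's x, y, z in mm, then the opening, from -1 (shut) to 1 (fully open). In form: rx ry rz tx ty tz fingers; .... A call has 1 to 10 rows; each row is the pose to reach, as a shift and turn from the pose commanded when the call began, along the tool's axes at that moment; what a row does not reach only later rows make up. A row lasts 1/8 s, in which the tool goes at most 62.5 mm and 10.7 degrees, less where a joint would pass 70% of its speed; a pose out of reach is approached as far as the arm can. A call with a gripper value outside its range is refused whole. The fingers move at their own pace and stop on an object; FORCE is the grip in N (left out, the last holds). Time passes only in rows, so rows that repeat a pose let the fingers close. It gives the time, the measured TCP pose, the force, the opening and the grip force at its end, in the units of the state.
- status.get_obs(): the state, without advancing time (a new reading comes with each control period).
- grab_frame(name): name is "scene" or "side" or "wrist"; returns (picture, depth): 480x640x3 uint8, red, green, blue; 480x640 float32, m along the optical axis (not along the pixel's ray), 0 where there is no reading.
- camera_model(name): a dict with "K" (3x3 intrinsics, pixels), "D" ([k1, k2, p1, p2, k3] as OpenCV has them; the pictures are not rectified), "rvec" (rotation vector, rad) and "tvec" (3), from world to camera coordinates, as OpenCV has them. Camera axes: x right, y down, z forward; pixel columns grow to the right and rows downward; lengths in m; the calibration is good to about 2 mm. A picture is of the moment at which its call begins: read the wrist's pose just before it. camera_model takes no time and is no camera call; for the wrist camera it gives the pose at the moment of the call.
- r.hand_in(): hands the job in; it is judged then, once.
The state is a dict: "clock": time; "joints": joint angles; "qvel": joint speeds; "tau": joint torques, N m; "tcp_pos": TCP position; "orientation": TCP orientation; "contact_force": force on the tool from outside, world axes, zero at the start; "moment": the same for the moment, N m; "grip_width": finger opening in m; "gripper_force": force on a finger pad.
Only numpy, scipy, OpenCV 4.12 (cv2) and the standard library are available. Lean on these libraries where they do the work, as an engineer would, in place of code of your own. Each camera call takes 0.05 s, during which the arm holds its last target. There are 200 camera calls.

## Working session

There is one attempt and no reset: what is moved stays moved. The work goes in short steps, Python scripts to look and compute and a shell command to move; the robot and the scene stay as the last step left them, time stands still between calls to the robot, and variables do not carry over. Pictures are saved under pics/ and viewed, at most 11 in all, crops included, and the job is handed in when it is done.

```bash
mkdir -p pics; ls; cat > h.py <<'E'
import numpy as np, cv2
from bench import status, grab_frame, camera_model, r
from scipy.spatial.transform import Rotation as R
def save(name,fn,crop=None,scale=1):
    im,d=grab_frame(name); np.savez('pics/'+fn+'.npz',im=im,d=d,**{k:np.array(v) for k,v in camera_model(name).items()})
    if crop: x0,y0,x1,y1=crop; im=im[y0:y1,x0:x1]
    im=cv2.resize(im,None,fx=scale,fy=scale,interpolation=cv2.INTER_CUBIC)
    cv2.imwrite('pics/'+fn+'.png',im[...,::-1]); return d
def pts(fn,uv,z=None):
    """world points of pixels: by depth, or on plane z"""
    f=np.load('pics/'+fn+'.npz'); uv=np.array(uv,float).reshape(-1,2)
    n=cv2.undistortPoints(uv[:,None],f['K'],f['D'])[:,0]
    Rm=cv2.Rodrigues(f['rvec'])[0]; t=f['tvec'].ravel()
    ray=np.c_[n,np.ones(len(n))]
    if z is None:
        dd=f['d'][uv[:,1].round().astype(int),uv[:,0].round().astype(int)]
        return (ray*dd[:,None]-t)@Rm
    c=-Rm.T@t; w=ray@Rm
    return c+w*((z-c[2])/w[:,2])[:,None]
E
python3 - <<'E'
from h import *
s=status.get_obs(); print(s, r.pinch_z)
save('scene','sc1'); save('side','sd1')
print(pts('sc1',[[320,240]]))
E
```

```text
pics
{'clock': 0.0, 'joints': array([-1.28312814,  0.47780861,  0.02232093,  1.55645316, -0.01151374,
        1.10926003, -0.08308924]), 'qvel': array([-0.00014654,  0.00074288, -0.00047971,  0.00047643, -0.00076599,
       -0.00059434,  0.00173935]), 'tau': array([ 4.23439287e-04, -5.96453476e+01,  1.60813205e+00, -2.81180549e+01,
        1.25112713e-02,  9.45131615e-03,  4.52713903e-05]), 'tcp_pos': array([0.25999809, 0.62228639, 0.2303189 ]), 'orientation': array([-6.17507882e-01, -3.08005792e+00,  2.80378823e-03]), 'contact_force': array([ 0.33921932, -0.58361992, -0.20402924]), 'moment': array([ 0.00380032, -0.00887061,  0.03938552]), 'gripper_force': 0.0, 'grip_width': 0.08559594500021159} 0.0187
[[ 0.48523171 -0.03973212  0.04750576]]
```

View pics/sc1.png

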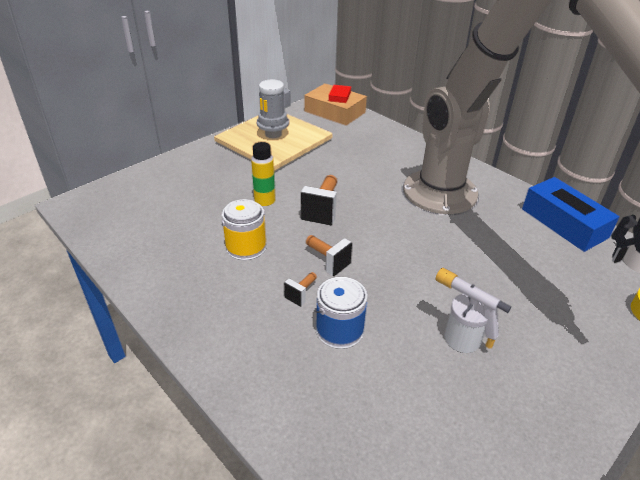

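View pics/sd1.png

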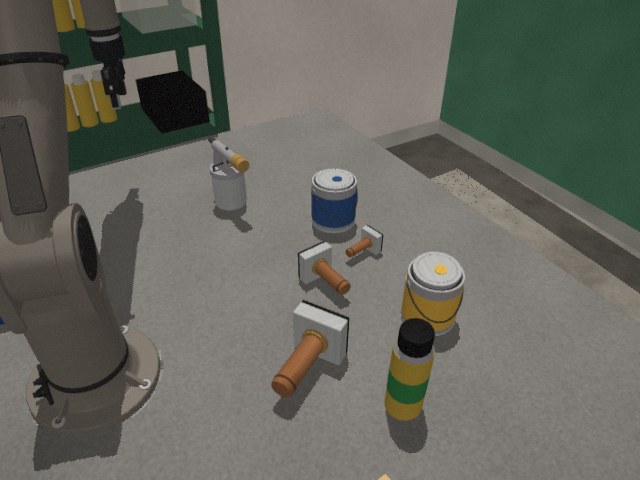

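Scene view: the three blocks are large (318,205), middle (338,256) and small (295,292). The middle one should be the 72 mm block. The yellow tin's lid is at (243,212), the blue tin at (341,310), the aerosol at (263,175) and the gun at (467,320). I'll confirm the block with a crop and measured sizes.

```bash
python3 - <<'E'
from h import *
a=np.load('pics/sc1.npz')['im'][170:310,215:365]; b=np.load('pics/sd1.npz')['im'][220:360,270:470]
a=cv2.resize(a,None,fx=4,fy=4,interpolation=cv2.INTER_CUBIC)[:,:600]; 
cv2.imwrite('pics/c1.png',a[...,::-1])
cv2.imwrite('pics/c2.png',cv2.resize(b,None,fx=4,fy=4,interpolation=cv2.INTER_CUBIC)[...,::-1])
E
```

```text
(no output)
```

View pics/c1.png

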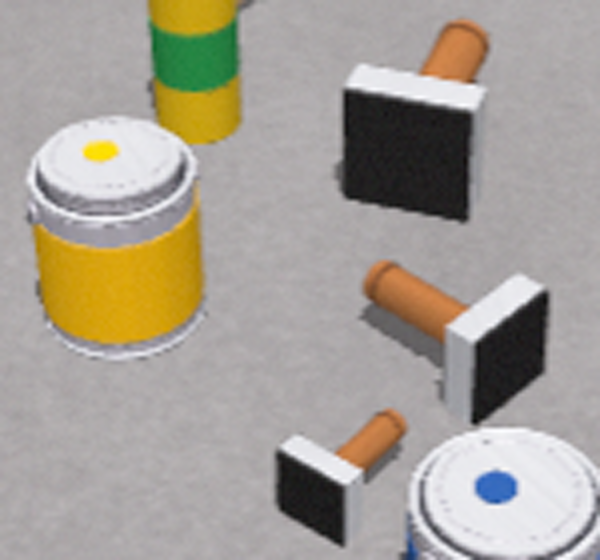

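View pics/c2.png

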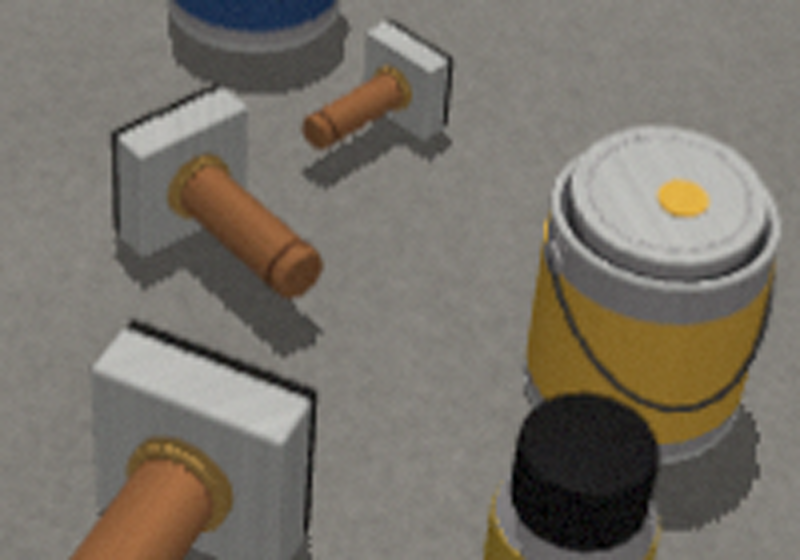

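Crop c1 shows the middle block at c1 (495,345), with its handle pointing to the upper left. c2 shows the same block at (180,180) with its handle end at (298,272). The yellow tin's raised lid is in c1 at (110,160). Next I'll measure.

```bash
python3 - <<'E'
from h import *
np.set_printoptions(precision=4,suppress=True)
A=np.array; c1=lambda p:A(p)/4+[215,170]; c2=lambda p:A(p)/4+[270,220]
for fn,p in (('sc1',c1([[447,325],[525,275],[548,288],[475,338]])),('sd1',c2([[113,131],[222,87],[248,102],[137,160]]))):
    q=pts(fn,p,.072); print(fn,q[:,:2].tolist(),np.linalg.norm(np.roll(q,-1,0)-q,axis=1))
print('hend', pts('sc1',[c1([375,282])],.036),pts('sd1',[c2([298,272])],.036))
# sizes of others: top long edges
print('big',np.linalg.norm(np.diff(pts('sc1',c1([[345,90],[472,108]]),.09),axis=0)),'small',np.linalg.norm(np.diff(pts('sc1',c1([[278,447],[350,480]]),.05),axis=0)))
# depth cloud
for fn in('sc1','sd1'):
    v,u=np.mgrid[0:480,0:640]; uv=np.c_[u.ravel(),v.ravel()]
    P=pts(fn,uv); im=np.load('pics/'+fn+'.npz')['im'].reshape(-1,3).astype(int)
    def near(c,rad,zl,zh): return P[(np.hypot(P[:,0]-c[0],P[:,1]-c[1])<rad)&(P[:,2]>zl)&(P[:,2]<zh)]
    lc=pts(fn,[[240,208]] if fn=='sc1' else [[438,270]],.13)[0]; print(fn,'lid approx',lc)
    for it in range(3):
        L=near(lc,.06,.123,.137); 
        (cx,cy),rad=cv2.minEnclosingCircle((L[:,:2]*1000).astype(np.float32)); lc=A([cx,cy,0])/1000
    I=near(lc,.042,.12,.14); co=np.linalg.lstsq(np.c_[I[:,:2]-lc[:2],np.ones(len(I))],I[:,2],rcond=None)[0]
    print('lid',lc,rad,'tilt x,y,z',co,len(I))
    bm=pts(fn,[[300,150]],0)
    tin=pts(fn,[[341,292]] if fn=='sc1' else [[335,180]],.124); print('blue',tin)
    print('can',pts(fn,[[262,150]] if fn=='sc1' else [[416,330]],.191))
    print('gun',pts(fn,[[467,305]] if fn=='sc1' else [[229,175]],.1))
    # handle points top ridge of middle block
E
```

```text
sc1 [[0.5226337712736836, 0.024366451763267905], [0.4514917680295738, 0.022864361264129607], [0.4497341814664747, 0.04186236912566477], [0.5181190979414073, 0.044898466065442344]] [0.0712 0.0191 0.0685 0.021 ]
sd1 [[0.4513900096256482, 0.043837246514666695], [0.5208744402617972, 0.045925841280780366], [0.5259031075684111, 0.027538567200526054], [0.4502586678484499, 0.016682203975800225]] [0.0695 0.0191 0.0764 0.0272]
hend [[ 0.4996 -0.0682  0.036 ]] [[ 0.4971 -0.0664  0.036 ]]
big 0.09155887101312658 small 0.051575397564644104
sc1 lid approx [ 0.6192 -0.2016  0.13  ]
lid [ 0.6169 -0.1906  0.    ] 55.187530517578125 tilt x,y,z [ 0.0128 -0.0152  0.1303] 531
blue [[0.6334 0.183  0.124 ]]
can [[ 0.4571 -0.3106  0.191 ]]
gun [[0.4396 0.3818 0.1   ]]
sd1 lid approx [ 0.6159 -0.1985  0.13  ]
lid [ 0.6138 -0.1971  0.    ] 53.31978225708008 tilt x,y,z [0.0702 0.0458 0.1329] 1157
blue [[0.6315 0.1808 0.124 ]]
can [[ 0.4408 -0.3308  0.191 ]]
gun [[0.4388 0.3715 0.1   ]]
```

```bash
cat >> h.py <<'E'
def tilt_R(yaw,a):
    """closing axis y = (cos yaw, sin yaw,0); tool z = down, leaned by a about closing axis so that z=(.., sin a *perp, -cos a), perp=(-sin yaw,cos yaw)"""
    y=np.array([np.cos(yaw),np.sin(yaw),0]); p=np.array([-np.sin(yaw),np.cos(yaw),0])
    z=np.sin(a)*p-np.cos(a)*np.array([0,0,1]); return np.c_[np.cross(y,z),y,z]
def rel(pos,Rt,pinch=False):
    s=status.get_obs(); R0=R.from_rotvec(s['orientation']).as_matrix()
    pos=np.array(pos,float)
    if pinch: pos=pos+Rt[:,2]*r.pinch_z
    d=R0.T@(pos-s['tcp_pos']); w=R.from_matrix(R0.T@Rt).as_rotvec()
    print('t',s['clock'],'rot',w.round(4),'mm',(d*1000).round(1),'yaw y_tool',np.degrees(np.arctan2(R0[1,1],R0[0,1])).round(2),'zaxis',R0[:,2].round(3))
E
python3 - <<'E'
from h import *
np.set_printoptions(precision=4,suppress=True)
c1=lambda p:np.array(p)/4+[215,170]
print('big',pts('sc1',c1([[345,90],[472,108],[485,90],[362,66]]),.09),pts('sc1',c1([[470,40]]),.045))
print('small',pts('sc1',c1([[278,447],[350,480],[362,468],[293,435]]),.05), pts('sc1',c1([[395,422]]),.025))
rel([.49,0.03,.30],tilt_R(.08,0))
E
```

```text
big [[ 0.4174 -0.1907  0.09  ]
 [ 0.3657 -0.1151  0.09  ]
 [ 0.3436 -0.1247  0.09  ]
 [ 0.3884 -0.205   0.09  ]] [[ 0.2588 -0.225   0.045 ]]
small [[0.6573 0.0188 0.05  ]
 [0.6435 0.0685 0.05  ]
 [0.6316 0.0659 0.05  ]
 [0.6439 0.017  0.05  ]] [[0.5728 0.0313 0.025 ]]
t 0.1 rot [-0.0015  0.001   1.095 ] mm [-440.6 -458.   -68.8] yaw y_tool 67.32 zaxis [-0.001 -0.002 -1.   ]
```

```bash
python3 -m creep '0 0 0 0 0 -60 1;0 0 1.095 -441 -458 -69 1;0 0 1.095 -441 -458 -69 1;0 0 1.095 -441 -458 -69 1;0 0 1.095 -441 -458 -69 1;0 0 1.095 -441 -458 -69 1;0 0 1.095 -441 -458 -69 1;0 0 1.095 -441 -458 -69 1;0 0 1.095 -441 -458 -69 1;0 0 1.095 -441 -458 -69 1' 100; python3 -c "
from h import *
rel([.49,0.03,.30],tilt_R(.08,0))"
```

```text
clock: 1.35
tcp_pos: [0.4642, 0.0966, 0.2993]
orientation: [-2.13, -2.309, -0.001]
contact_force: [1.3, 0.8, -0.1]
grip_width: 0.0854
gripper_force: 0.0
t 1.35 rot [ 0.0001 -0.0004  0.0003] mm [-68.5  20.4  -0.8] yaw y_tool 4.6 zaxis [ 0.  0. -1.]
```

```bash
python3 -m creep '0 0 0 -68 20 0 1;0 0 0 -68 20 0 1;0 0 0 -68 20 0 1' ; python3 -c "
from h import *
save('wrist','w1')"
```

```text
clock: 1.72
tcp_pos: [0.4891, 0.0324, 0.299]
orientation: [-2.132, -2.307, 0.001]
contact_force: [0.3, 1.3, 0.5]
grip_width: 0.0854
gripper_force: 0.0
```

View pics/w1.png

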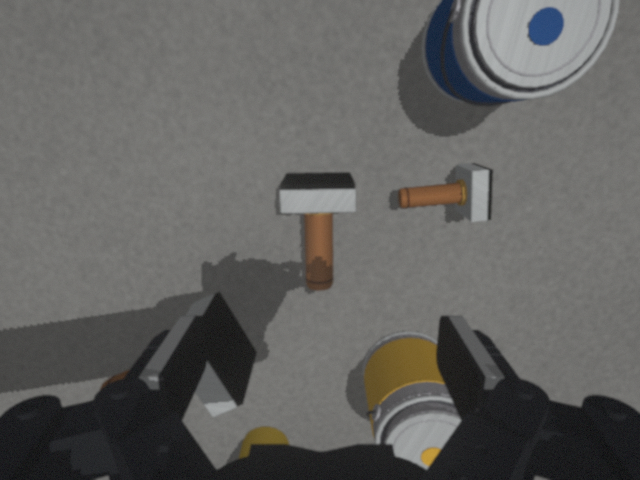

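Wrist view: the middle block's top face spans about (280,190)-(355,212). Its handle axis runs from (319,214) to (319,286), and the rubber face is on the far (+y) side. The small block's handle end at (400,196) is to the right.

```bash
python3 - <<'E'
from h import *
np.set_printoptions(precision=4,suppress=True)
print(pts('w1',[[279,189],[356,188],[356,212],[280,213]],.072))
print(pts('w1',[[319.5,218],[319,287]],.045))
h=pts('w1',[[319.5,218],[319,280]],.051);print(h)
yaw=0.07
for a in (.7,):
    c=np.array([.4905,-.014,.036])
    Rt=tilt_R(yaw,a); rel(c-Rt[:,2]*.10,Rt,True)
E
```

```text
[[0.449  0.0407 0.072 ]
 [0.5205 0.0474 0.072 ]
 [0.5229 0.0246 0.072 ]
 [0.451  0.0177 0.072 ]]
[[ 0.4893  0.0087  0.045 ]
 [ 0.495  -0.0685  0.045 ]]
[[ 0.4892  0.0103  0.051 ]
 [ 0.4941 -0.0576  0.051 ]]
t 1.775 rot [-0.0047  0.6996  0.0103] mm [-100.    -2.7  200.7] yaw y_tool 4.64 zaxis [-0.001  0.    -1.   ]
```

```bash
python3 -m creep '0 0.2 0 -30 -2 50 1;0 0.35 0 -60 -2 110 1;0 0.53 0 -80 -3 160 1;0 0.7 0 -100 -3 200 1;0 0.7 0 -100 -3 200 1;0 0.7 0 -100 -3 200 1' ; python3 -c "
from h import *
Rt=tilt_R(.08,.7); rel([.4909,-.013,.036],Rt,True);save('side','sd2')
print(status.get_obs()['joints'].round(2))"
```

```text
clock: 2.52
tcp_pos: [0.4926, -0.068, 0.0958]
orientation: [-1.735, -1.87, -0.627]
contact_force: [-0.3, 0.3, -0.1]
grip_width: 0.0855
gripper_force: 0.0
t 2.525 rot [-0.0041 -0.0021 -0.0067] mm [ 3.3  3.1 99.9] yaw y_tool 4.44 zaxis [-0.056  0.643 -0.763]
[ 0.03  0.66  0.48  1.95 -0.92  1.26  1.16]
```

View pics/sd2.png

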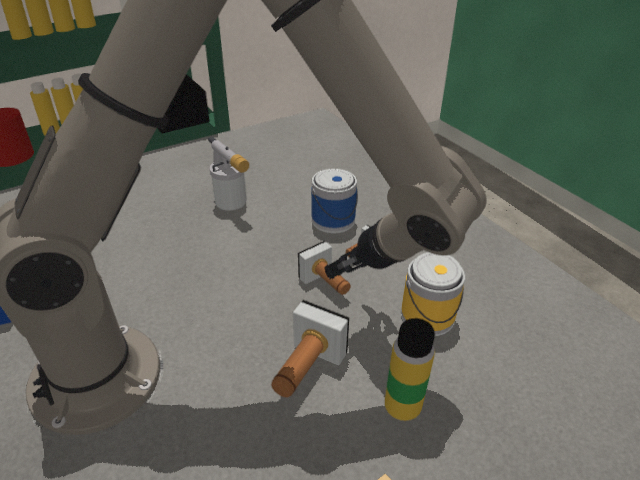

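Side view: the arm is leaning over from the -y side, with the fingers at the handle (335,270). The elbow/wrist housing is around (425,230), between the camera and the tins. I'll check its height above the yellow tin and the can.

```bash
python3 -c "
from h import *
print(pts('sd2',[[430,245],[448,240],[405,250],[470,215],[400,262],[430,230]]).round(3))"
```

```text
[[ 0.474 -0.298  0.316]
 [ 0.48  -0.322  0.338]
 [ 0.479 -0.244  0.267]
 [ 0.523 -0.315  0.36 ]
 [ 0.676 -0.031  0.001]
 [ 0.465 -0.301  0.347]]
```

```bash
python3 -m creep '0 0 -0.005 3 3 30 1;0 0 -0.005 3 3 60 1;0 0 -0.005 3 3 80 1;0 0 -0.005 3 3 100 1;0 0 -0.005 3 3 100 1;0 0 -0.005 3 3 100 -1;0 0 -0.005 3 3 100 -1;0 0 -0.005 3 3 100 -1;0 0 -0.005 3 3 100 -1' 110; python3 -c "
from h import *
Rt=tilt_R(.08,.7); rel([.4909,-.013,.036],Rt,True)"
```

```text
clock: 3.7
tcp_pos: [0.4917, -0.0016, 0.0252]
orientation: [-1.729, -1.882, -0.635]
contact_force: [-2.6, -3.4, 5.4]
grip_width: 0.0276
gripper_force: 106.5
t 3.7 rot [ 0.0002 -0.0002  0.0043] mm [-1.7 -1.7  3.2] yaw y_tool 4.76 zaxis [-0.051  0.642 -0.765]
```

```bash
python3 -c "
from h import *
rel([.4917,-.014,.18],tilt_R(.08,.7),True)
rel([.50,0.02,.18],tilt_R(.08,-.871),True)"
```

```text
t 3.7 rot [ 0.0002 -0.0002  0.0043] mm [  90.3   -0.6 -107.6] yaw y_tool 4.76 zaxis [-0.051  0.642 -0.765]
t 3.7 rot [ 0.0035 -1.5712  0.0032] mm [  96.9   10.5 -104.9] yaw y_tool 4.76 zaxis [-0.051  0.642 -0.765]
```

```bash
python3 -m creep '0 0 0 20 0 -24 -1;0 0 0 45 0 -54 -1;0 0 0 70 0 -83 -1;0 0 0 90 0 -107 -1;0 0 0 90 0 -107 -1'; python3 -m creep '0 -0.16 0 0 0 0 -1;0 -0.32 0 0 0 0 -1;0 -0.48 0 0 0 0 -1;0 -0.64 0 0 0 0 -1;0 -0.8 0 0 0 0 -1;0 -0.96 0 0 0 0 -1;0 -1.12 0 0 0 0 -1;0 -1.28 0 0 0 0 -1;0 -1.43 0 0 0 0 -1;0 -1.571 0 0 0 0 -1';  python3 -c "
from h import *
rel([.4917,0.02,.18],tilt_R(.08,-.871),True);print(status.get_obs()['joints'].round(2)); save('side','sd3');save('scene','sc3')
a=np.load('pics/sd3.npz')['im'][80:380,220:520];b=np.load('pics/sc3.npz')['im'][60:360,190:490]
cv2.imwrite('pics/c3.png',cv2.resize(np.hstack([a,b]),None,fx=1.33,fy=1.33)[...,::-1])"
```

```text
clock: 4.32
tcp_pos: [0.4926, -0.0018, 0.1657]
orientation: [-1.731, -1.886, -0.637]
contact_force: [-0.2, -0.4, -5.3]
grip_width: 0.0275
gripper_force: 108.5
clock: 5.58
tcp_pos: [0.4909, 0.0002, 0.163]
orientation: [1.616, 1.76, -0.755]
contact_force: [0.9, -0.4, -5.5]
grip_width: 0.0276
gripper_force: 107.9
t 5.575 rot [0.0053 0.0041 0.0027] mm [-0.4  2.4 -7.3] yaw y_tool 4.92 zaxis [ 0.067 -0.765 -0.641]
[-1.31  0.76  0.98  2.08  0.28  0.91 -0.51]
```

View pics/c3.png

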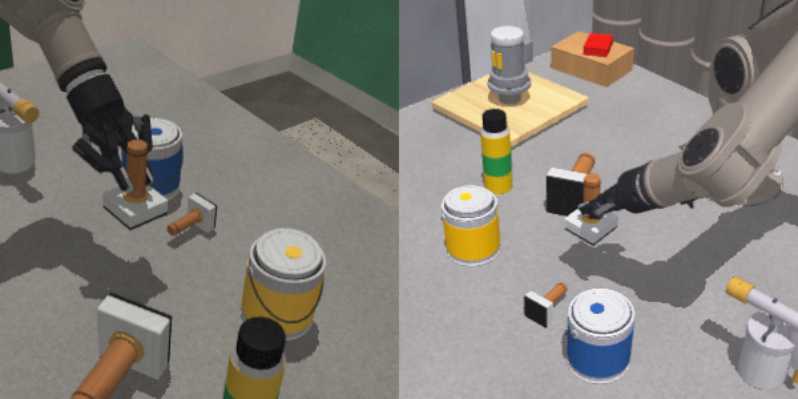

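The block is held upright above the bench. It is clear of the small block, and the arm is clear of the gun.

```bash
cat >> h.py <<'E'
def axis(fn,c,zl,zh,rad=.05):
    v,u=np.mgrid[0:480,0:640]; uv=np.c_[u.ravel(),v.ravel()]; P=pts(fn,uv)
    im=np.load('pics/'+fn+'.npz')['im'].reshape(-1,3).astype(int)
    m=(im[:,0]>im[:,2]*1.8)&(im[:,0]>im[:,1]*1.35)&(np.hypot(P[:,0]-c[0],P[:,1]-c[1])<rad)&(P[:,2]>zl)&(P[:,2]<zh)
    Q=P[m]; f=np.polyfit(Q[:,2],Q[:,:2],1); return len(Q),Q.mean(0).round(4),'slope xy',f[0].round(3),'z',Q[:,2].min().round(4),Q[:,2].max().round(4)
E
python3 -c "
from h import *
for f in('sd3','sc3'): print(axis(f,[.49,.0145],.1,.225)); print(pts(f,[[0,0]]).shape)
rel([.4900,0.0145,.076],tilt_R(.08,-.871),True)"
```

```text
(390, array([0.4856, 0.0022, 0.1917]), 'slope xy', array([-0.014,  0.093]), 'z', np.float64(0.149), np.float64(0.225))
(1, 3)
(152, array([0.501 , 0.0207, 0.202 ]), 'slope xy', array([-0.045,  0.087]), 'z', np.float64(0.1442), np.float64(0.225))
(1, 3)
t 5.675 rot [0.0065 0.0056 0.0092] mm [73.2  0.5 63.5] yaw y_tool 5.21 zaxis [ 0.068 -0.766 -0.64 ]
```

```bash
python3 -c "
from h import *
for f in('sd3','sc3'): 
  print(axis(f,[.49,.0145],.1,.3))
  for lo,hi in((.165,.215),(.15,.205)): print(axis(f,[.49,.0145],lo,hi))
"
```

```text
(554, array([0.4862, 0.0037, 0.204 ]), 'slope xy', array([0.024, 0.113]), 'z', np.float64(0.149), np.float64(0.2379))
(261, array([0.4857, 0.0017, 0.1933]), 'slope xy', array([-0.067,  0.138]), 'z', np.float64(0.1652), np.float64(0.2147))
(259, array([0.4854, 0.0008, 0.1802]), 'slope xy', array([-0.05 ,  0.051]), 'z', np.float64(0.1508), np.float64(0.2049))
(230, array([0.499 , 0.02  , 0.2115]), 'slope xy', array([-0.114,  0.016]), 'z', np.float64(0.1442), np.float64(0.234))
(100, array([0.501 , 0.0204, 0.2021]), 'slope xy', array([-0.085,  0.314]), 'z', np.float64(0.1783), np.float64(0.2147))
(57, array([0.502 , 0.0186, 0.1925]), 'slope xy', array([-0.077,  0.053]), 'z', np.float64(0.1506), np.float64(0.205))
```

```bash
python3 -m creep '0 0.05 0 20 0 17 -1;0 0.05 0 40 0 35 -1;0 0.05 0 58 0 51 -1;0 0.05 0 70 0 60.5 -1;0 0.05 0 75 0 65 -1;0 0.05 0 78 0 67.5 -1;0 0.05 0 78 0 67.5 -1'; python3 -m creep '0 0 0 1.5 0 1.3 -1;0 0 0 1.5 0 1.3 -1'
```

```text
clock: 6.55
tcp_pos: [0.4922, -0.0022, 0.0616]
orientation: [1.653, 1.795, -0.715]
contact_force: [-0.1, -0.5, -3.8]
grip_width: 0.027
gripper_force: 108.1
clock: 6.8
tcp_pos: [0.4921, -0.002, 0.0595]
orientation: [1.653, 1.795, -0.715]
contact_force: [0.3, 0.2, -4.2]
grip_width: 0.027
gripper_force: 108.1
```

```bash
for i in 1 2 3; do python3 -m creep '0 0 0 1.5 0 1.3 -1;0 0 0 1.5 0 1.3 -1' | egrep 'tcp|contact'; done
```

```text
tcp_pos: [0.492, -0.0021, 0.0573]
contact_force: [-1.3, 0.4, -5.0]
tcp_pos: [0.492, -0.002, 0.0553]
contact_force: [-0.5, -0.3, -4.8]
tcp_pos: [0.492, -0.002, 0.0533]
contact_force: [0.5, -0.7, -5.4]
```

```bash
for i in 1 2 ; do python3 -m creep '0 0 0 1 0 0.9 -1;0 0 0 1 0 0.9 -1' | egrep 'tcp|contact'; done
```

```text
tcp_pos: [0.492, -0.0019, 0.052]
contact_force: [0.4, 0.4, -4.6]
tcp_pos: [0.4921, -0.002, 0.0508]
contact_force: [-0.5, -0.0, -3.5]
```

```bash
for i in 1 2 ; do python3 -m creep '0 0 0 1 0 0.9 -1;0 0 0 1 0 0.9 -1' | egrep 'tcp|contact'; done; python3 -c "
from h import *
print(status.get_obs()['moment'].round(2))
for f in ('side','scene'): save(f,f+'4'); print(axis(f+'4',[.49,.0145],.06,.3,.06))"
```

```text
tcp_pos: [0.492, -0.002, 0.0504]
contact_force: [-3.7, 6.0, 8.1]
tcp_pos: [0.4919, -0.002, 0.0502]
contact_force: [-8.7, 12.1, 20.1]
[-0.83  0.67 -1.02]
(391, array([0.4881, 0.001 , 0.1017]), 'slope xy', array([0.056, 0.107]), 'z', np.float64(0.06), np.float64(0.1263))
(188, array([0.4994, 0.0124, 0.1074]), 'slope xy', array([-0.188, -0.1  ]), 'z', np.float64(0.0718), np.float64(0.125))
```

```bash
python3 -m creep '0 0 0 -1.5 0 -1.2 -1;0 0 0 -1.5 0 -1.2 1;0 0 0 -1.5 0 -1.2 1;0 0 0 -1.5 0 -1.2 1;0 0 0 -1.5 0 -1.2 1;0 0 0 -1 0 -30 1;0 0 0 -1 0 -70 1;0 0 0 -1 0 -120 1;0 0 0 -1 0 -120 1' ; python3 -c "
from h import *
save('scene','sc5'); save('side','sd5')
a=np.load('pics/sd5.npz')['im'][180:360,250:490];b=np.load('pics/sc5.npz')['im'][150:330,200:440]
cv2.imwrite('pics/c5.png',np.vstack([cv2.resize(x,None,fx=3,fy=3)[:300 if 0 else 540] for x in (np.hstack([a,b])[:, :],)])[:, :][...,::-1]) if 0 else cv2.imwrite('pics/c5.png',cv2.resize(np.hstack([a,b]),(800,300))[...,::-1])
for f in ('sd5','sc5'): print(axis(f,[.49,.01],.04,.112,.06))
rel([.49,.01,.3],tilt_R(.08,0))"
```

```text
clock: 9.78
tcp_pos: [0.4862, 0.0887, 0.1316]
orientation: [1.651, 1.799, -0.708]
contact_force: [-0.4, -0.3, -0.6]
grip_width: 0.0858
gripper_force: 0.0
(336, array([0.483 , 0.0034, 0.0756]), 'slope xy', array([-0.01 ,  0.006]), 'z', np.float64(0.0403), np.float64(0.1109))
(214, array([0.4993, 0.0207, 0.0767]), 'slope xy', array([-0.001,  0.009]), 'z', np.float64(0.0408), np.float64(0.1114))
t 9.875 rot [0.0048 0.8207 0.0026] mm [-1.753e+02 -1.000e-01 -6.060e+01] yaw y_tool 4.83 zaxis [ 0.064 -0.729 -0.682]
```

View pics/c5.png

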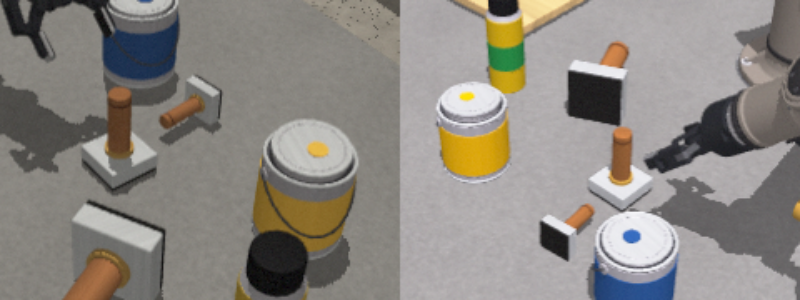

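```bash
python3 - <<'E'
from h import *
from scipy.optimize import least_squares
def cloud(fn,c,rad,zl,zh):
    v,u=np.mgrid[0:480,0:640]; P=pts(fn,np.c_[u.ravel(),v.ravel()])
    return P[(np.hypot(P[:,0]-c[0],P[:,1]-c[1])<rad)&(P[:,2]>zl)&(P[:,2]<zh)]
def fit(fns,c,rad,zl,zh,r0):
    for it in range(3):
        Q=np.vstack([cloud(f,c,rad,zl,zh)[:400] for f in fns]); 
        s=least_squares(lambda p:np.hypot(Q[:,0]-p[0],Q[:,1]-p[1])-r0,c,loss='soft_l1',f_scale=.002); c=s.x
    return c.round(4),np.abs(s.fun).mean().round(4),len(Q)
for fs in (['sc5'],['sd5'],['sc5','sd5']):
    print(fs,'handle',fit(fs,[.491,.012],.022,.04,.11,.015),'tin',fit(fs,[.615,-.195],.065,.03,.105,.054))
I=cloud('sc5',[.615,-.195],.044,.122,.14); print(I[:,2].min(),I[:,2].max())
E
python3 -m creep '0 0.15 0 -30 0 -20 1;0 0.3 0 -70 0 -30 1;0 0.45 0 -110 0 -40 1;0 0.6 0 -145 0 -50 1;0 0.75 0 -170 0 -60 1;0.005 0.821 0 -175 0 -60 1;0.005 0.821 0 -175 0 -60 1'
```

```text
['sc5'] handle (array([0.4895, 0.0128]), np.float64(0.0012), 233) tin (array([ 0.6162, -0.1952]), np.float64(0.0014), 400)
['sd5'] handle (array([0.4897, 0.014 ]), np.float64(0.001), 350) tin (array([ 0.6153, -0.1946]), np.float64(0.0011), 400)
['sc5', 'sd5'] handle (array([0.4896, 0.0136]), np.float64(0.0011), 583) tin (array([ 0.6156, -0.1949]), np.float64(0.0013), 800)
0.12209444744953156 0.13612392350718228
clock: 10.75
tcp_pos: [0.4895, 0.0067, 0.299]
orientation: [-2.135, -2.303, 0.003]
contact_force: [0.1, 0.7, -0.0]
grip_width: 0.0857
gripper_force: 0.0
```

```bash
python3 -c "
from h import *
rel([.4896,.0136,.15],tilt_R(.08,0)); rel([.4896,.0136,.062],tilt_R(.08,0))"
```

```text
t 10.75 rot [-0.0021  0.0004 -0.0044] mm [  6.9   0.9 149. ] yaw y_tool 4.33 zaxis [-0.002 -0.001 -1.   ]
t 10.75 rot [-0.0021  0.0004 -0.0044] mm [  6.9   1.1 237. ] yaw y_tool 4.33 zaxis [-0.002 -0.001 -1.   ]
```

```bash
python3 -m creep '-0.002 0 0 7 1 60 1;-0.002 0 0 7 1 110 1;-0.002 0 0 7 1 149 1;-0.002 0 0 7 1 180 1;-0.002 0 0 7 1 205 1;-0.002 0 0 7 1 225 1;-0.002 0 0 7 1 237 1;-0.002 0 0 7 1 237 1'; python3 -m creep '0 0 0 0 0 0 -1;0 0 0 0 0 0 -1;0 0 0 0 0 0 -1;0 0 0 0 0 0 -1;0 0 0 0 0 0 -1;0 0 0 0 0 0 -1' 120
```

```text
clock: 11.75
tcp_pos: [0.4891, 0.017, 0.0613]
orientation: [-2.127, -2.311, 0.004]
contact_force: [-0.0, 0.6, -0.0]
grip_width: 0.0855
gripper_force: 0.0
clock: 12.5
tcp_pos: [0.4904, 0.0169, 0.0631]
orientation: [2.129, 2.31, 0.002]
contact_force: [-1.8, 0.1, 6.0]
grip_width: 0.028
gripper_force: 112.3
```

```bash
python3 -m creep '0 0 0 0 0 -15 -1;0 0 0 0 0 -50 -1;0 0 0 0 0 -100 -1;0 0 0 0 0 -135 -1;0 0 0 0 0 -152 -1;0 0 0 0 0 -152 -1'; python3 -c "
from h import *
rel([.6164,-.1916,.217],tilt_R(.08,0)); print(status.get_obs()['moment'].round(3))"
```

```text
clock: 13.25
tcp_pos: [0.4904, 0.0172, 0.2151]
orientation: [2.128, 2.311, 0.004]
contact_force: [0.0, -0.0, -4.8]
grip_width: 0.0281
gripper_force: 115.1
t 13.25 rot [ 0.0022 -0.0012  0.0024] mm [-218.4  108.4   -2. ] yaw y_tool 4.72 zaxis [ 0.002  0.001 -1.   ]
[ 0.029 -0.033  0.005]
```

```bash
python3 -m creep '0 0 0 -30 15 -2 -1;0 0 0 -75 37 -2 -1;0 0 0 -125 62 -2 -1;0 0 0 -170 84 -2 -1;0 0 0 -203 101 -2 -1;0 0 0 -218 108 -2 -1;0 0 0 -218 108 -2 -1;0 0 0 -218 108 -2 -1'; python3 -c "
from h import *
rel([.6164,-.1916,.217],tilt_R(.08,0))
for f in ('side','scene'): save(f,f+'6')
a=np.load('pics/side6.npz')['im'][100:340,340:580];b=np.load('pics/scene6.npz')['im'][80:320,130:370]
cv2.imwrite('pics/c6.png',cv2.resize(np.hstack([a,b]),(800,400))[...,::-1])"
```

```text
clock: 14.25
tcp_pos: [0.615, -0.1899, 0.2155]
orientation: [-2.126, -2.31, -0.001]
contact_force: [0.2, 1.3, -4.5]
grip_width: 0.0277
gripper_force: 115.0
t 14.25 rot [-0.0012 -0.0018  0.0031] mm [-1.8  1.2 -1.5] yaw y_tool 4.76 zaxis [-0.001  0.002 -1.   ]
```

View pics/c6.png

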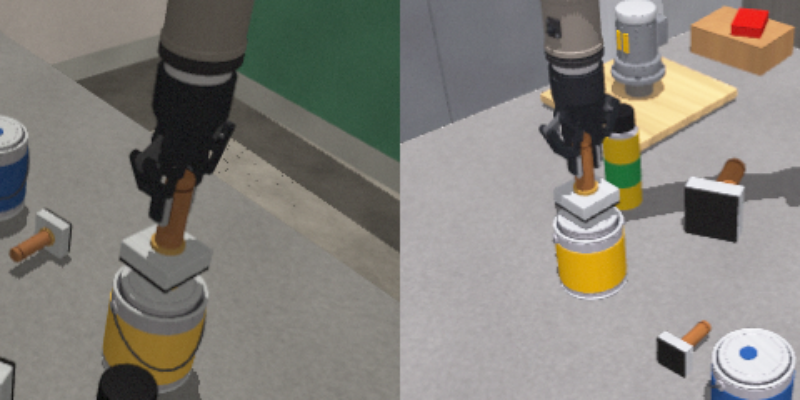

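Both views show the block level, centred over the raised yellow lid and clear of it. Pressing gently now.

```bash
python3 -m creep '0 0 0 -2 1 5 -1;0 0 0 -2 1 10 -1;0 0 0 -2 1 14 -1;0 0 0 -2 1 14 -1' | egrep 'tcp|contact'; for i in 1 2 3; do python3 -m creep '0 0 0 0 0 0.7 -1;0 0 0 0 0 1.5 -1;0 0 0 0 0 2.2 -1;0 0 0 0 0 3 -1' | egrep 'tcp|contact'; done
```

```text
tcp_pos: [0.6166, -0.1933, 0.2021]
contact_force: [0.6, 0.3, -3.5]
tcp_pos: [0.6169, -0.1936, 0.1996]
contact_force: [-0.2, 1.0, -5.0]
tcp_pos: [0.617, -0.1936, 0.1967]
contact_force: [-0.9, 0.1, -2.1]
tcp_pos: [0.617, -0.1936, 0.1938]
contact_force: [-1.4, 1.0, 3.7]
```

```bash
for i in 1 2; do python3 -m creep '0 0 0 0 0 0.5 -1;0 0 0 0 0 1 -1;0 0 0 0 0 1.5 -1;0 0 0 0 0 2 -1' | egrep 'tcp|contact'; done; python3 -m creep '0 0 0 0 0 0.3 -1;0 0 0 0 0 0.6 -1;0 0 0 0 0 1 -1;0 0 0 0 0 1 -1'
```

```text
tcp_pos: [0.617, -0.1937, 0.1922]
contact_force: [-3.2, 1.0, 6.3]
tcp_pos: [0.6171, -0.1937, 0.1904]
contact_force: [-3.7, 1.3, 7.7]
clock: 17.85
tcp_pos: [0.6171, -0.1937, 0.1895]
orientation: [2.128, 2.31, 0.002]
contact_force: [-3.7, 1.8, 7.6]
grip_width: 0.0277
gripper_force: 115.6
```

```bash
for i in 1 2 3; do python3 -m creep '0 0 0 0 0 0.3 -1;0 0 0 0 0 0.6 -1;0 0 0 0 0 0.9 -1;0 0 0 0 0 0.9 -1' | egrep 'tcp|contact'; done
```

```text
tcp_pos: [0.6171, -0.1937, 0.1887]
contact_force: [-3.7, 2.0, 8.5]
tcp_pos: [0.6171, -0.1938, 0.1879]
contact_force: [-3.5, 1.9, 9.6]
tcp_pos: [0.6171, -0.1937, 0.1871]
contact_force: [-4.0, 3.3, 10.1]
```

```bash
for i in 1 2 3; do python3 -m creep '0 0 0 0 0 0.3 -1;0 0 0 0 0 0.6 -1;0 0 0 0 0 0.6 -1' | egrep 'tcp|contact'; done
```

```text
tcp_pos: [0.6171, -0.1938, 0.1868]
contact_force: [-4.2, 2.6, 13.2]
tcp_pos: [0.6172, -0.1939, 0.1868]
contact_force: [-7.0, 2.1, 17.2]
tcp_pos: [0.6172, -0.194, 0.1867]
contact_force: [-7.1, 3.9, 19.0]
```

```bash
python3 -m creep '0 0 0 0 0 0.3 -1;0 0 0 0 0 0.6 -1;0 0 0 0 0 0.9 -1;0 0 0 0 0 1.2 -1;0 0 0 0 0 1.2 -1;0 0 0 0 0 1.2 -1;0 0 0 0 0 1.2 -1' | egrep 'tcp|contact|orien'; python3 -c "
from h import *
print(status.get_obs()['moment'])
for f in ('side','scene'):
  save(f,f+'7'); print(axis(f+'7',[.6156,-.195],.15,.235,.05))"
```

```text
tcp_pos: [0.6173, -0.1941, 0.1866]
orientation: [2.128, 2.309, 0.005]
contact_force: [-8.4, 5.0, 27.6]
[ 1.29893317  2.60360855 -0.08814819]
(382, array([ 0.6098, -0.2078,  0.1943]), 'slope xy', array([ 0.068, -0.09 ]), 'z', np.float64(0.1591), np.float64(0.235))
(193, array([ 0.6219, -0.1863,  0.1919]), 'slope xy', array([-0.094,  0.067]), 'z', np.float64(0.155), np.float64(0.2343))
```

```bash
python3 -m creep '0 0 0 0 0 -1 -1;0 0 0 0 0 -3 -1;0 0 0 0 0 -10 -1;0 0 0 0 0 -30 -1;0 0 0 0 0 -30 -1;0 0 0 40 -20 -30 -1;0 0 0 90 -45 -30 -1;0 0 0 120 -60 -30 -1;0 0 0 120 -60 -30 -1' | egrep 'clock|tcp|contact|orien'; python3 -c "
from h import *
for f in ('side','scene'):
  save(f,f+'8')
  for fn in (f+'8',):
    v,u=np.mgrid[0:480,0:640]; P=pts(fn,np.c_[u.ravel(),v.ravel()])
    for c in ([.6156,-.1949],[.6325,.182]):
      d=np.hypot(P[:,0]-c[0],P[:,1]-c[1]); I=P[(d<.036)&(P[:,2]>.11)&(P[:,2]<.14)]
      co=np.linalg.lstsq(np.c_[I[:,:2]-c,np.ones(len(I))],I[:,2],rcond=None)[0]; print(fn,co.round(4),len(I))
a=np.load('pics/side8.npz')['im'][220:350,380:500];b=np.load('pics/scene8.npz')['im'][170:300,200:320]
cv2.imwrite('pics/c8.png',cv2.resize(np.hstack([a,b]),(800,433),interpolation=cv2.INTER_CUBIC)[...,::-1])"
```

```text
clock: 22.58
tcp_pos: [0.5461, -0.0757, 0.2123]
orientation: [-2.122, -2.313, -0.002]
contact_force: [0.7, -1.6, -3.7]
side8 [-0.0053 -0.0327  0.1267] 728
side8 [0.0062 0.0088 0.1265] 317
scene8 [-0.0061 -0.0081  0.1241] 365
scene8 [-7.100e-03  1.000e-04  1.239e-01] 627
```

View pics/c8.png

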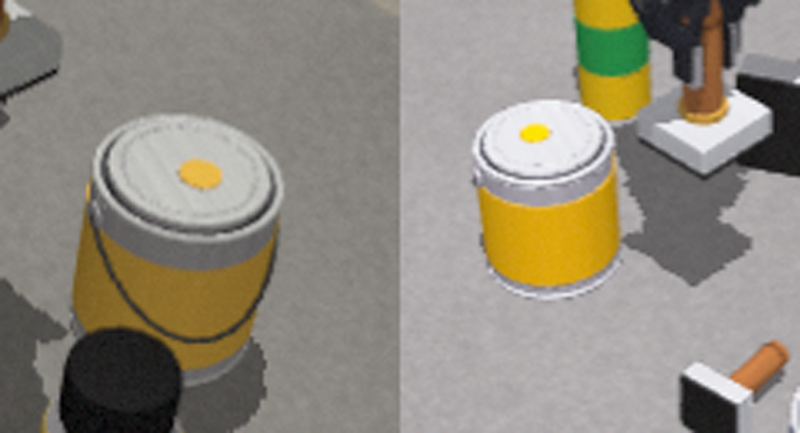

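Both views show the lid seated evenly inside the rim. Its mean height matches the blue tin's closed lid to 0.2 mm. I'll average several depth frames to check the tilt.

```bash
python3 -c "
from h import *
for f in ('side','scene'):
  ds=[]
  for k in range(10): ds.append(save(f,f+'9'))
  z=dict(np.load('pics/'+f+'9.npz')); z['d']=np.median(ds,0); np.savez('pics/'+f+'9.npz',**z); print('noise',np.std(ds,0)[200:300,200:400].mean())
  v,u=np.mgrid[0:480,0:640]; P=pts(f+'9',np.c_[u.ravel(),v.ravel()])
  for c in ([.6156,-.1949],[.6325,.182]):
   for rad in (.03,.038):
      d=np.hypot(P[:,0]-c[0],P[:,1]-c[1]); I=P[(d<rad)&(P[:,2]>.11)&(P[:,2]<.14)]
      co=np.linalg.lstsq(np.c_[I[:,:2]-c,np.ones(len(I))],I[:,2],rcond=None)[0]; print(f,rad,co.round(4),len(I))
rel([.49,.017,.2123],tilt_R(.08,0))
"
```

```text
noise 0.016550144
side 0.03 [-0.0042 -0.0436  0.1267] 507
side 0.038 [-0.0038 -0.0308  0.1266] 814
side 0.03 [ 0.0085 -0.0014  0.1265] 247
side 0.038 [ 0.0045 -0.0016  0.1265] 367
noise 0.019546561
scene 0.03 [ 0.0003 -0.0102  0.124 ] 261
scene 0.038 [-0.0034 -0.0066  0.124 ] 410
scene 0.03 [ 0.0035 -0.0065  0.1241] 430
scene 0.038 [ 0.0008 -0.004   0.124 ] 696
t 23.675 rot [ 0.0008 -0.      0.0019] mm [100.2 -49.2   0.5] yaw y_tool 4.69 zaxis [ 0.001  0.    -1.   ]
```

```bash
python3 -c "
from h import *
for f in ('side','scene'):
  v,u=np.mgrid[0:480,0:640]; P=pts(f+'9',np.c_[u.ravel(),v.ravel()])
  for c in ([.6156,-.1949],[.6325,.182]):
    x,y=P[:,0]-c[0],P[:,1]-c[1]; d=np.hypot(x,y)
    row=[]
    for lo in np.arange(-.056,.056,.008):
      m=(y>lo)&(y<lo+.008)&(abs(x)<.015)&(P[:,2]>.1)&(P[:,2]<.14); row.append((np.median(P[m,2])*1000).round(1) if m.sum()>3 else 0)
    row2=[]
    for lo in np.arange(-.056,.056,.008):
      m=(x>lo)&(x<lo+.008)&(abs(y)<.015)&(P[:,2]>.1)&(P[:,2]<.14); row2.append((np.median(P[m,2])*1000).round(1) if m.sum()>3 else 0)
    print(f,'y',*row);print('   x',*row2)
"
```

```text
side y 113.9 125.0 127.1 127.1 127.2 128.0 128.0 125.9 125.8 125.8 125.9 126.0 125.9 122.3
   x 112.7 125.2 126.8 127.0 126.9 126.9 127.8 127.9 127.2 126.3 126.3 126.2 125.7 122.9
side y 110.6 122.9 126.1 126.4 126.2 126.6 127.4 127.0 126.5 126.5 126.5 126.4 126.5 123.3
   x 114.3 125.3 126.5 126.1 126.2 126.4 127.1 127.4 126.8 126.4 126.9 0 0 0
scene y 120.3 123.9 124.0 124.0 124.0 124.5 124.9 123.9 123.8 123.7 123.9 124.1 122.0 111.1
   x 120.0 124.3 124.0 124.2 124.0 123.9 124.2 124.3 124.1 124.0 123.7 123.6 122.5 111.7
scene y 119.9 119.9 124.0 124.0 124.0 124.4 124.9 124.8 123.6 123.9 123.9 124.0 123.1 113.1
   x 120.0 123.6 124.1 123.8 123.8 123.9 124.6 125.0 124.1 123.9 123.7 124.0 121.8 112.8
```

The side camera's depth is quantised in about 1 mm steps, and the scene camera shows a flat 124.0 mm across the lid. So the lid is home and level. Returning the block.

```bash
python3 -m creep '0 0 0 30 -15 0 -1;0 0 0 70 -35 0 -1;0 0 0 100 -49 0 -1;0 0 0 100 -49 40 -1;0 0 0 100 -49 85 -1;0 0 0 100 -49 120 -1;0 0 0 100 -49 138 -1;0 0 0 100 -49 143 -1;0 0 0 100 -49 143 -1' | egrep 'clock|tcp|contact|orien';  for i in 1 2 3; do python3 -m creep '0 0 0 0 0 1 -1;0 0 0 0 0 1.5 -1;0 0 0 0 0 1.5 -1' | egrep 'tcp|contact'; done
```

```text
clock: 24.8
tcp_pos: [0.4912, 0.0167, 0.0705]
orientation: [2.128, 2.309, 0.002]
contact_force: [-0.3, 0.2, -5.0]
tcp_pos: [0.4906, 0.017, 0.0687]
contact_force: [0.5, 0.3, -4.4]
tcp_pos: [0.4903, 0.0168, 0.0668]
contact_force: [-0.1, 0.8, -4.7]
tcp_pos: [0.4903, 0.0168, 0.0653]
contact_force: [-0.4, 0.1, -4.3]
```

```bash
 for i in 1 2 3; do python3 -m creep '0 0 0 0 0 0.5 -1;0 0 0 0 0 1 -1;0 0 0 0 0 1 -1' | egrep 'tcp|contact'; done
```

```text
tcp_pos: [0.4903, 0.0168, 0.0643]
contact_force: [0.3, 0.6, -4.5]
tcp_pos: [0.4904, 0.0168, 0.0633]
contact_force: [-0.6, -0.3, -3.9]
tcp_pos: [0.4904, 0.0167, 0.0631]
contact_force: [-4.6, 1.1, 11.2]
```

Landed. Releasing and retreating straight up.

```bash
 python3 -m creep '0 0 0 0 0 -1 -1;0 0 0 0 0 -1 1;0 0 0 0 0 -1 1;0 0 0 0 0 -1 1;0 0 0 0 0 -1 1;0 0 0 0 0 -1 1'; python3 -m creep '0 0 0 0 0 -15 1;0 0 0 0 0 -40 1;0 0 0 0 0 -90 1;0 0 0 0 0 -150 1;0 0 0 0 0 -200 1;0 0 0 0 0 -200 1;0 0 0 0 0 -200 1' | egrep 'clock|tcp|contact'; python3 -c "
from h import *
for f in ('side','scene'):
  save(f,f+'10'); print(axis(f+'10',[.49,.0136],.04,.112,.05))
a=np.load('pics/side10.npz')['im'];b=np.load('pics/scene10.npz')['im']
cv2.imwrite('pics/c10.png',cv2.resize(np.hstack([a,b]),(800,300),interpolation=cv2.INTER_AREA)[...,::-1])"
```

```text
clock: 27.8
tcp_pos: [0.4904, 0.0168, 0.0633]
orientation: [2.128, 2.31, 0.001]
contact_force: [0.9, -0.0, 0.4]
grip_width: 0.0855
gripper_force: 0.0
clock: 28.68
tcp_pos: [0.4897, 0.017, 0.2633]
contact_force: [0.2, 0.6, -0.7]
(344, array([0.4839, 0.0031, 0.0771]), 'slope xy', array([ 0.001, -0.008]), 'z', np.float64(0.04), np.float64(0.112))
(227, array([0.4998, 0.0205, 0.076 ]), 'slope xy', array([0.014, 0.013]), 'z', np.float64(0.0408), np.float64(0.1118))
```

View pics/c10.png

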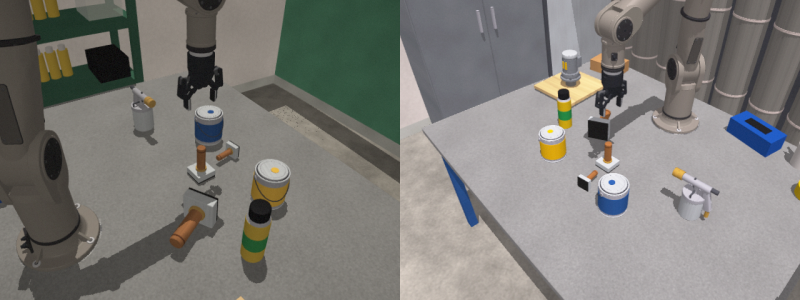

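The block stands upright and free, the lid is home, everything else is where it was, and the arm is clear.

```bash
python3 -c "
from bench import r
print(r.hand_in())"
```

```text
the job is handed in; nothing more can be done
None
```

The job is handed in (no verdict came back): by the depth images the yellow tin's lid is home and level, pressed with about 32 N; the middle block stands upright on its rubber face and let go, the other things were left alone, and the clock read about 29 s.

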